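# Switch on and tare the balance with the beaker

### The arm

A 6-joint arm with a two-finger parallel gripper is mounted at the origin on a cart in front of the work surface, level with it; the furniture and walls round the work are solid. World frame = base frame: x ahead of the robot, y to its left, z up, the work surface at z = 0. Lengths are in m, angles in rad, forces in N, time in s.
With the tool pointing down it reaches from about 0.275 to 0.975 m from the base axis. Payload 8.4 kg.
Tool frame: the origin (TCP) lies at the very end of the fingers, on their centre line; the grasp point (between the pads) lies 19 mm behind it (ctrl.grip_point_offset is the distance from the TCP to the grasp point, in m); z points along the fingers, y is the line along which they close (so a half turn about z gives the same grasp; the last joint's range is limited). The gripper opens to 92 mm and grips with 3 to 60 N. Pads are 20 mm wide; open, the fingers measure 128 mm over their backs; the gripper's body (75 mm by 189 mm) begins 69 mm behind the grasp point.
Start: joints at [-1.265, 0.353, 1.633, -0, 1.155, -0.002], TCP at [0.189, -0.596, 0.215] pointing down, gripper open.
Joint ranges: [-2.63, 2.63], [-0.92, 2.1], [0.06, 2.66], [-1.3, 4.44], [0, 2.69], [-3.02, 3.02]. Speed limits (rad/s): [2.22, 2.22, 2.79, 3.14, 3.14, 3.14].

### API

Orientations are given as a unit quaternion [w, x, y, z].
In Python, from cell import ctrl gives the robot as it stands.
- The arm moves only by the tool servo_tool, never from a script. Its argument "motion" is a list that holds one entry, the list of rows, each a list of 7 numbers: the shift along the tool's x, y, z normalised to -1 to 1, where 1 is 25 mm, then the turn, a rotation vector about the tool's x, y, z normalised to -1 to 1, where 1 is 4 degrees, then the opening, from 0 (shut) to 1 (fully open). In form: [[[tx, ty, tz, wx, wy, wz, gripper], ...]]. A call has 1 to 8 rows; each row shifts and turns the commanded pose from where the row before left it, along the tool's axes as they then stand; what a row does not reach is not made up. A row lasts 1/8 s, in which the tool goes at most 62.5 mm and 10.7 degrees, less where a joint would pass 70% of its speed; a pose out of reach is approached as far as the arm can. A call with a number of a shift or a turn outside -1 to 1 is refused whole. A call with a gripper value outside its range is refused whole. The fingers move at their own pace and stop on an object; "force" is the grip in N (left out, the last holds). Time passes only in rows, so rows that do not move let the fingers close. It gives the time, the measured TCP pose, the force, the opening and the grip force at its end, in the units of the state.
- ctrl.get_obs(): the state, without advancing time (a new reading comes with each control period).
- ctrl.capture(name): name is "scene" or "top" or "wrist"; returns a dict with "img" (480x640x3 uint8, red, green, blue), "fx", "fy", "cx", "cy" (pixels), "k1" (the pictures are not rectified: a ray, as slopes to the right and down, at radius r is drawn at 1 + k1 r^2 times it, then the intrinsics apply), "world_from_camera" (4x4, takes a point from camera to world coordinates). Camera axes: x right, y down, z forward; pixel columns grow to the right and rows downward; lengths in m; the calibration is good to about 2 mm. A picture is of the moment at which its call begins. There is no depth.
- ctrl.sign_off(): hands the job in; it is judged then, once.
Trained networks look in a picture, given as the dict that the camera call returned (one of the last four; its "shot" number tells which), for a name from the list of things; names that differ only in an ending like _2 or _b are one class to them, and where a whole thing is asked for, a point or a joint stands for the part that bears it (a point fixed in the world has none). Each returns a list of dicts, best first, with "score" (0 to 1); they miss things now and then, are a little off and sometimes report something else, mostly with a low value. They report only what shows in the picture. A call takes as long as a camera call. They do not tell look-alikes from the thing itself.
- ctrl.find_in(picture, target): "point" ([column, row] in pixels, amid what is visible of it).
- ctrl.masks_of(picture, target): "pixels" (480x640 bool, what is visible of it) and "point" ([column, row] in pixels, amid what is visible of it).
- ctrl.mark_of(picture, target): "point" ([column, row] in pixels: a listed point, or the origin of a listed thing).
The state is a dict: "time": time; "q": joint angles; "dq": joint speeds; "effort": joint torques, N m; "position": TCP position; "orientation": TCP orientation; "wrist_force": force on the tool from outside, world axes, zero at the start; "torque": the same for the moment, N m; "finger_gap": finger opening in m; "grasp_force": force on a finger pad.
Only numpy, scipy, OpenCV 4.12 (cv2) and the standard library are available. Lean on these libraries where they do the work, as an engineer would, in place of code of your own. Each camera call takes 0.05 s, during which the arm holds its last target. There are 200 camera calls.

### The job

Of the two balances, switch on and tare the one with the beaker on its pan: with the fingertips, lightly press its small round key down and let it come up, then do the same with its wide bar key, and draw back. Leave its square key and everything on the other balance alone, and do not disturb the beaker, the dish or the things standing and lying around.

Things in the scene. Friction and masses are not known exactly. Their poses are not given: they have to be found in the camera images.
- balance_b: white electronic bench balance, 240 mm deep (x) by 180 mm wide (y), fixed, carrying the beaker; same as the other one. Origin under its middle at worktop level; -x points to its front, where three keys stand in a row 95 mm in front of the origin; +y is left as seen from the front. The raised rear deck (48 mm high, dark display up to 55 mm) begins 30 mm behind the key row's centre line
- balance_d: white electronic bench balance, 240 mm deep (x) by 180 mm wide (y), fixed, carrying the shallow dish; same as the other one. Origin under its middle at worktop level; -x points to its front, where three keys stand in a row 95 mm in front of the origin; +y is left as seen from the front. The raised rear deck (48 mm high, dark display up to 55 mm) begins 30 mm behind the key row's centre line
- b_round_key (a point): centre of the top of the small round key (16 mm across; 62 mm left of the balance's middle as seen from the keys' side) on the balance that carries the beaker; the point moves down with the key. White; at rest 10 mm proud of the flat grey panel and 44 mm above the worktop; pressed straight down
- b_square_key (a point): centre of the top of the small square key (14 x 14 mm; 14 mm left of the middle, between the other two) on the balance that carries the beaker; the point moves down with the key. White; at rest 10 mm proud of the flat grey panel and 44 mm above the worktop; pressed straight down
- b_bar_key (a point): centre of the top of the wide bar key (44 mm across the balance, 16 mm fore and aft; its centre 48 mm right of the middle) on the balance that carries the beaker; the point moves down with the key. White; at rest 10 mm proud of the flat grey panel and 44 mm above the worktop; pressed straight down
- d_round_key (a point): centre of the top of the small round key (16 mm across; 62 mm left of the balance's middle as seen from the keys' side) on the balance that carries the dish; the point moves down with the key. White; at rest 10 mm proud of the flat grey panel and 44 mm above the worktop; pressed straight down
- d_square_key (a point): centre of the top of the small square key (14 x 14 mm; 14 mm left of the middle, between the other two) on the balance that carries the dish; the point moves down with the key. White; at rest 10 mm proud of the flat grey panel and 44 mm above the worktop; pressed straight down
- d_bar_key (a point): centre of the top of the wide bar key (44 mm across the balance, 16 mm fore and aft; its centre 48 mm right of the middle) on the balance that carries the dish; the point moves down with the key. White; at rest 10 mm proud of the flat grey panel and 44 mm above the worktop; pressed straight down
- b_round (a joint): travel of the round key of the balance with the beaker. Value in m: 0 = up (rest), grows as it is pushed down, 0.007 = bottom. It counts as pressed beyond 0.004. Spring: about 1.4 N to start it moving, 4.2 N at 0.004, 6.3 N at 0.007; it springs back up when released.
- b_square (a joint): travel of the square key of the balance with the beaker. Value in m: 0 = up (rest), grows as it is pushed down, 0.007 = bottom. It counts as pressed beyond 0.004. Spring: about 1.4 N to start it moving, 4.2 N at 0.004, 6.3 N at 0.007; it springs back up when released.
- b_bar (a joint): travel of the bar key of the balance with the beaker. Value in m: 0 = up (rest), grows as it is pushed down, 0.007 = bottom. It counts as pressed beyond 0.004. Spring: about 1.4 N to start it moving, 4.2 N at 0.004, 6.3 N at 0.007; it springs back up when released.
- d_round (a joint): travel of the round key of the balance with the dish. Value in m: 0 = up (rest), grows as it is pushed down, 0.007 = bottom. It counts as pressed beyond 0.004. Spring: about 1.4 N to start it moving, 4.2 N at 0.004, 6.3 N at 0.007; it springs back up when released.
- d_square (a joint): travel of the square key of the balance with the dish. Value in m: 0 = up (rest), grows as it is pushed down, 0.007 = bottom. It counts as pressed beyond 0.004. Spring: about 1.4 N to start it moving, 4.2 N at 0.004, 6.3 N at 0.007; it springs back up when released.
- d_bar (a joint): travel of the bar key of the balance with the dish. Value in m: 0 = up (rest), grows as it is pushed down, 0.007 = bottom. It counts as pressed beyond 0.004. Spring: about 1.4 N to start it moving, 4.2 N at 0.004, 6.3 N at 0.007; it springs back up when released.
- b_pan (a point): centre of the top of the round steel pan (120 mm across, top 58 mm above the worktop) under the beaker, 132 mm behind its balance's key row
- d_pan (a point): centre of the top of the round steel pan (120 mm across, top 58 mm above the worktop) under the dish, 132 mm behind its balance's key row
- beaker: clear glass beaker, loose, 55 mm across and 71 mm high, standing on one balance's pan (its rim about 129 mm above the worktop); origin under its middle, z up
- dish: clear shallow glass dish, loose, 60 mm across and 15 mm high, lying on the other balance's pan; origin under its middle
- timer: white bench timer, loose, 52 x 66 x 21 mm, on the worktop near the front edge, to the left; origin under its middle
- tweezers: steel tweezers, loose, 130 mm long (y), 9 mm high, on the worktop near the front edge, to the right; origin under their middle
- solid_jar: white plastic jar with a cap, loose, 68 mm across and 105 mm high, on the worktop right of the balances; origin under its middle
Mind the look-alikes: they are no part of the job. Leave any green look-alike of the beaker alone.

How it is judged:
On the way, in this order (a step that is already met when the one before it is completed fails the run):
1. the round key of the balance with the beaker is pressed down (over 4 mm) by the fingers, its bar key being up (value of joint b_round above 0.004 m and contact force between the fingers and balance_b above 0.5 N and value of joint b_bar below 0.0015 m), for 0.05 s.
2. it is let up again (value of joint each of b_round, b_bar below 0.0015 m), for 0.1 s.
3. the bar key of the same balance is pressed down (over 4 mm) by the fingers, the round key being up (value of joint b_bar above 0.004 m and contact force between the fingers and balance_b above 0.5 N and value of joint b_round below 0.0015 m), for 0.05 s.
4. it is let up again (all of step 2), for 0.1 s.
At the end, for the whole second after the job is handed in: All six keys are up (within 1.5 mm); the beaker and the dish stand upright and still on their pans within 10 mm of where they stood; timer, tweezers and jar are within 15 mm of where they were (all of step 4 and value of joint each of b_square, d_round, d_square, d_bar below 0.0015 m and distance of each of beaker, dish from where it was at the start of the episode below 0.01 m and distance of each of timer, tweezers, solid_jar from where it was at the start of the episode below 0.015 m and angle between each of beaker, dish's own z axis and vertical below 0.1 rad and linear speed of each of beaker, dish below 0.02 m/s); the robot touches nothing.
It fails at once if the square key of the balance with the beaker is pressed (value of joint b_square above 0.002 m).
It fails at once if the balance with the dish is operated: a key of it goes down, or it is touched with over 3 N (value of joint any of d_round, d_square, d_bar above 0.002 m or contact force between any of the arm, the fingers and balance_d above 3 N).
It fails at once if the balance with the beaker is pressed with more than 20 N (contact force between any of the arm, the fingers and balance_b above 20 N).
It fails at once if the beaker or the dish is shifted by more than 10 mm, tipped or lifted (distance of any of beaker, dish from where it was at the start of the episode above 0.01 m or angle between any of beaker, dish's own z axis and vertical above 0.2 rad).
It fails at once if the timer, tweezers or jar is moved by more than 15 mm or lifted (distance of any of timer, tweezers, solid_jar from where it was at the start of the episode above 0.015 m).
It also fails if it takes over 40 s, if anything falls off the work surface, if the arm or the gripper's body presses on something with over 40 N, if the wrist force passes 120 N, or if a joint passes its speed limit or range.

## Working session

There is one attempt and no reset: what is moved stays moved. The work goes in short steps, Python scripts to look and compute and a tool call to move; the robot and the scene stay as the last step left them, time stands still between calls to the robot, and variables do not carry over. Pictures are saved under pics/ and viewed, at most 10 in all, crops included, and the job is handed in when it is done.

Besides the shell and the picture viewer there is one more tool, called after ">>>" in YAML: its name, and indented under it one key for each argument. servo_tool: Moves the arm, as the interface text tells. Its arguments: {"type":"object","properties":{"motion":{"type":"array"},"force":{"type":"number"}},"required":["motion"]}

```bash
mkdir -p pics
cat > h.py <<'E'
import numpy as np, cv2
from cell import ctrl
def ray(p,uv):
    x=np.array([(uv[0]-p['cx'])/p['fx'],(uv[1]-p['cy'])/p['fy']]);u=x.copy()
    for _ in range(20): u=x/(1+p['k1']*(u@u))
    T=np.array(p['world_from_camera']);return T[:3,3],T[:3,:3]@np.r_[u,1]
def at(p,uv,z):
    o,d=ray(p,uv);return o+d*(z-o[2])/d[2]
def proj(p,X):
    T=np.linalg.inv(np.array(p['world_from_camera']));c=T[:3,:3]@np.array(X)+T[:3,3];u=c[:2]/c[2];u=u*(1+p['k1']*(u@u))
    return np.array([u[0]*p['fx']+p['cx'],u[1]*p['fy']+p['cy']])
def save(p,n): cv2.imwrite('pics/'+n,p['img'][:,:,::-1])
E
python3 - <<'E'
from h import *
np.set_printoptions(precision=3,suppress=True)
o=ctrl.get_obs();print(o['time'],o['position'],o['orientation'])
H=dict(b_round_key=.044,b_square_key=.044,b_bar_key=.044,b_pan=.058,d_pan=.058,beaker=.058,dish=.058,timer=0,tweezers=0,solid_jar=0)
for c in ('scene','top'):
    p=ctrl.capture(c);save(p,c+'0.png');print(c,np.array(p['world_from_camera'])[:3,3])
    for t,z in H.items():
        for d in ctrl.mark_of(p,t)[:3]: print(t,round(d['score'],2),np.array(d['point']),at(p,d['point'],z))
E
```

```text
0.0 [ 0.189 -0.595  0.214] [-0.001  0.988  0.153 -0.   ]
scene [-0.436  0.97   0.701]
b_round_key 0.52 [336.  249.3] [ 0.489 -0.036  0.044]
b_square_key 0.56 [348.7 242.7] [ 0.494 -0.094  0.044]
b_bar_key 0.58 [360.2 236.3] [ 0.5   -0.152  0.044]
b_pan 0.73 [318.9 220.5] [ 0.645 -0.125  0.058]
beaker 0.74 [317.1 223.6] [ 0.632 -0.103  0.058]
beaker 0.65 [266.7 233.6] [0.679 0.056 0.058]
dish 0.86 [247.  251.9] [0.623 0.172 0.058]
timer 0.85 [288.3 325.7] [0.348 0.271 0.   ]
tweezers 0.6 [422.2 250.3] [ 0.369 -0.285  0.   ]
solid_jar 0.82 [370.9 230.2] [ 0.571 -0.288 -0.   ]
solid_jar 0.58 [362.6 234.3] [ 0.568 -0.244  0.   ]
top [0.427 0.004 1.429]
b_round_key 0.47 [341.4 267.5] [ 0.48  -0.051  0.044]
b_square_key 0.48 [356.1 265.1] [ 0.487 -0.092  0.044]
b_bar_key 0.61 [377.6 262.1] [ 0.494 -0.151  0.044]
b_pan 0.69 [361.6 216. ] [ 0.62  -0.108  0.058]
d_pan 0.92 [259.  219.9] [0.611 0.173 0.058]
beaker 0.98 [404.7 170. ] [ 0.747 -0.228  0.058]
beaker 0.84 [328.3 161.8] [ 0.772 -0.018  0.058]
beaker 0.59 [362.1 213.1] [ 0.628 -0.109  0.058]
dish 0.64 [258.1 217.3] [0.619 0.175 0.058]
timer 0.63 [224.  316.1] [0.348 0.277 0.   ]
timer 0.55 [378.9 263.6] [ 0.492 -0.159  0.   ]
timer 0.55 [363.1 215.2] [ 0.631 -0.117  0.   ]
tweezers 0.52 [429.1 307.5] [ 0.368 -0.298  0.   ]
solid_jar 0.84 [428.6 233.1] [ 0.578 -0.302  0.   ]
solid_jar 0.34 [380.2 266.3] [ 0.485 -0.163  0.   ]
```

View pics/scene0.png

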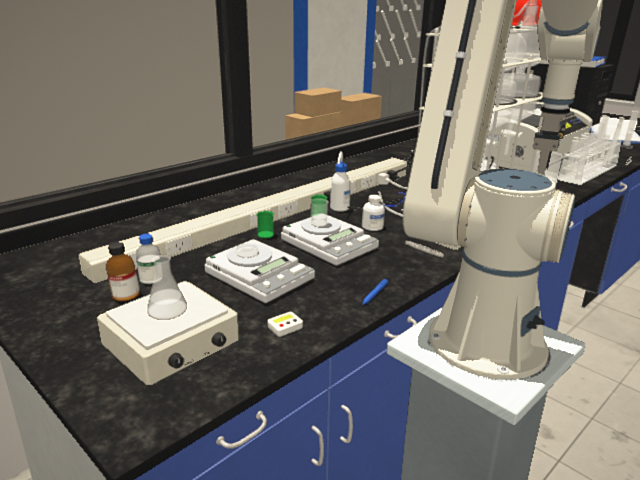

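View pics/top0.png

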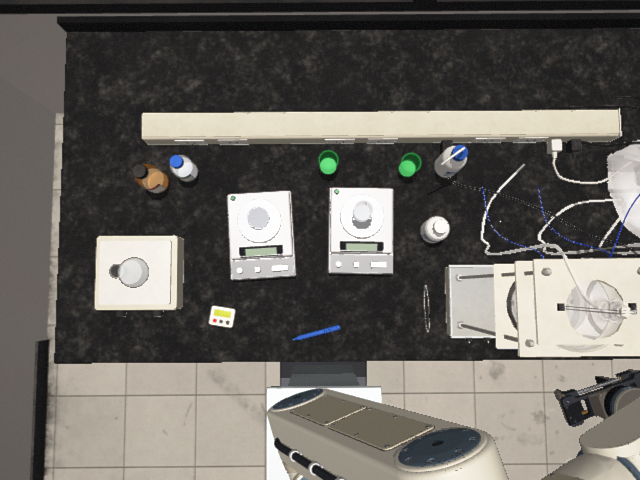

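The beaker is on the right-hand balance (top px ≈362,213). Its keys run left to right: round ≈(341,267), square ≈(356,266), bar ≈(378,265). The green look-alikes stand behind it. I'll raise the tool, square it up, shut the fingers and move in along the front.

>>> servo_tool:
  motion:
    - [[0,0,-0.6,0,0,0.88,0],[0,0,-0.6,0,0,0.88,0],[0,0,-0.6,0,0,0.88,0],[0,0,-0.6,0,0,0.88,0],[0,0,-0.6,0,0,0.88,0],[0,-1,0,0,0,0,0],[0,-1,0,0,0,0,0],[0,-1,0,0,0,0,0]]

```text
time: 2.1
position: [0.1892, -0.5198, 0.2896]
orientation: [-0.0, 1.0, 0.0, 0.0]
wrist_force: [0.1, -0.2, 0.7]
finger_gap: 0.0137
grasp_force: 0.0
```

>>> servo_tool:
  motion:
    - [[0,-1,0,0,0,0,0],[0,-1,0,0,0,0,0],[0,-1,0,0,0,0,0],[0,-1,0,0,0,0,0],[0,-1,0,0,0,0,0],[0,-1,0,0,0,0,0],[0.6,-1,0,0,0,0,0],[0.6,-1,0,0,0,0,0]]

```text
time: 3.1
position: [0.2194, -0.3199, 0.2898]
orientation: [0.0, 1.0, -0.0, 0.0]
wrist_force: [-0.2, -1.4, 0.7]
finger_gap: 0.0002
grasp_force: 0.0
```

>>> servo_tool:
  motion:
    - [[0.8,-1,0,0,0,0,0],[0.8,-1,0,0,0,0,0],[0.8,-1,0,0,0,0,0],[1,-1,0,0,0,0,0],[1,-1,0,0,0,0,0],[1,-1,0,0,0,0,0],[1,-1,0,0,0,0,0],[0,0,0,0,0,0,0]]

```text
time: 4.1
position: [0.3801, -0.1443, 0.2896]
orientation: [-0.0, 1.0, 0.002, 0.0]
wrist_force: [-1.1, 0.0, 0.7]
finger_gap: 0.0004
grasp_force: 0.0
```

Run:
```python
from h import *
np.set_printoptions(precision=4,suppress=True)
print(ctrl.get_obs()['position'])
for c in ('wrist','top'):
    p=ctrl.capture(c);save(p,c+'1.png');print(c,np.array(p['world_from_camera'])[:3,3])
    for t,z in dict(b_round_key=.044,b_square_key=.044,b_bar_key=.044,b_pan=.058).items():
        for d in ctrl.mark_of(p,t)[:3]: print(t,round(d['score'],2),np.array(d['point']),at(p,d['point'],z))
```

```text
[ 0.3801 -0.1443  0.2896]
wrist [ 0.4589 -0.1454  0.4595]
b_round_key 0.68 [222.2  98.5] [ 0.4926 -0.0449  0.044 ]
b_square_key 0.6 [264.9 102.3] [ 0.4889 -0.0893  0.044 ]
b_bar_key 0.74 [327.6 104. ] [ 0.4875 -0.1547  0.044 ]
top [0.4265 0.0043 1.4287]
b_round_key 0.53 [338.7 265.5] [ 0.4859 -0.0442  0.044 ]
b_square_key 0.59 [356.4 263.6] [ 0.4908 -0.0927  0.044 ]
b_square_key 0.58 [429.2 231.3] [ 0.5784 -0.2943  0.044 ]
b_bar_key 0.49 [429.3 232. ] [ 0.5764 -0.2946  0.044 ]
b_bar_key 0.44 [377.1 263.4] [ 0.4909 -0.1494  0.044 ]
b_pan 0.57 [362.4 219.1] [ 0.6116 -0.1097  0.058 ]
```

View pics/wrist1.png

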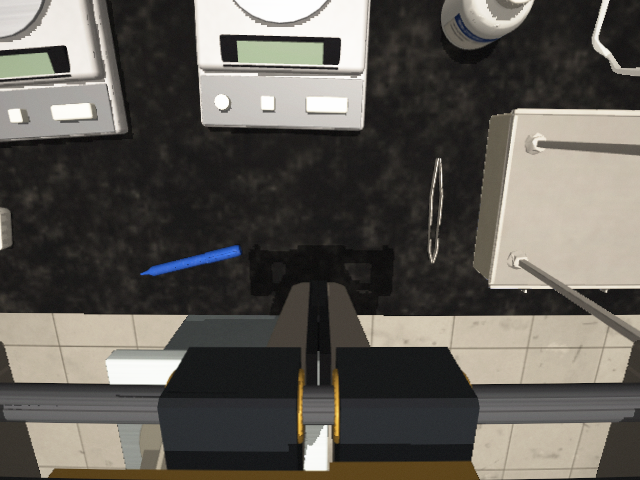

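Wrist view: the beaker balance is in the centre with round ≈(222,102), square ≈(267,103) and bar ≈(327,105). The round-to-bar spacing comes out at 110 mm, as specified. I'm moving above the round key.

>>> servo_tool:
  motion:
    - [[0.55,-0.5,0.9,0,0,0,0],[0.55,-0.5,0.9,0,0,0,0],[0.55,-0.5,0.9,0,0,0,0],[0.55,-0.5,0.9,0,0,0,0],[0.55,-0.5,0.9,0,0,0,0],[0.55,-0.5,0.9,0,0,0,0],[0.55,-0.5,0.9,0,0,0,0],[0.5,-0.5,0.9,0,0,0,0]]

```text
time: 5.6
position: [0.4883, -0.0452, 0.1089]
orientation: [0.0, 1.0, 0.0, 0.0]
wrist_force: [-1.2, -0.0, 1.0]
finger_gap: 0.0006
grasp_force: 0.0
```

Run:
```python
from h import *
np.set_printoptions(precision=4,suppress=True)
print(ctrl.get_obs()['position'])
p=ctrl.capture('wrist')
for t,z in dict(b_round_key=.044,b_square_key=.044,b_bar_key=.044).items():
        for d in ctrl.mark_of(p,t)[:3]: print(t,round(d['score'],2),np.array(d['point']),at(p,d['point'],z))
for X in ([.489,-.045,.044],[.4875,-.155,.044]):
    cv2.drawMarker(p['img'],tuple(int(v) for v in proj(p,X)),(255,0,0),0,8,1)
save(p,'wrist2.png')
```

```text
[ 0.4883 -0.0452  0.1089]
b_round_key 0.59 [317.5 253.4] [ 0.4907 -0.046   0.044 ]
b_square_key 0.83 [385.6 255.5] [ 0.4893 -0.0908  0.044 ]
b_bar_key 0.63 [485.1 258.4] [ 0.4873 -0.157   0.044 ]
b_bar_key 0.2 [ 77.7 269.5] [0.479  0.1153 0.044 ]
```

View pics/wrist2.png

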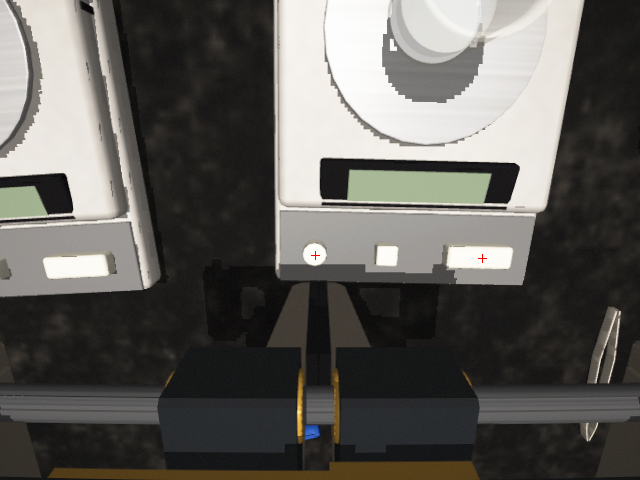

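The red marks sit on the round key (315,254) and the bar key (482,258), so both positions hold. Lowering to just above the round key.

>>> servo_tool:
  motion:
    - [[0.05,0,0.6,0,0,0,0],[0,0,0.6,0,0,0,0],[0,0,0.6,0,0,0,0],[0,0,0.5,0,0,0,0],[0,0,0.15,0,0,0,0],[0,0,0,0,0,0,0]]

```text
time: 6.55
position: [0.4889, -0.0454, 0.0481]
orientation: [-0.0, 1.0, 0.0, -0.0]
wrist_force: [0.2, 0.0, 1.0]
finger_gap: 0.0001
grasp_force: 0.0
```

>>> servo_tool:
  motion:
    - [[0,0,0.08,0,0,0,0],[0,0,0.08,0,0,0,0],[0,0,0,0,0,0,0]]

```text
time: 6.92
position: [0.4892, -0.0454, 0.0445]
orientation: [0.0, 1.0, 0.0, 0.0]
wrist_force: [0.2, -0.9, 0.3]
finger_gap: 0.0006
grasp_force: 0.0
```

>>> servo_tool:
  motion:
    - [[0,0,0.08,0,0,0,0],[0,0,0.08,0,0,0,0],[0,0,0.06,0,0,0,0],[0,0,0,0,0,0,0]]

```text
time: 7.42
position: [0.4892, -0.0455, 0.0389]
orientation: [-0.0, 1.0, 0.0, 0.0]
wrist_force: [-0.2, -0.4, 4.6]
finger_gap: 0.0003
grasp_force: 2.5
```

>>> servo_tool:
  motion:
    - [[0,0,0.03,0,0,0,0],[0,0,0,0,0,0,0]]

```text
time: 7.68
position: [0.4892, -0.0455, 0.0382]
orientation: [0.0, 1.0, 0.0, 0.0]
wrist_force: [-0.3, 0.2, 5.3]
finger_gap: 0.0004
grasp_force: 2.8
```

>>> servo_tool:
  motion:
    - [[0,0,-0.2,0,0,0,0],[0,0,-0.6,0,0,0,0],[0,0,-0.4,0,0,0,0],[-0.02,0.87,0,0,0,0,0],[-0.02,0.87,0,0,0,0,0],[-0.02,0.87,0,0,0,0,0],[0,0.87,0,0,0,0,0],[0,0.87,0,0,0,0,0]]

```text
time: 8.68
position: [0.4875, -0.1549, 0.0687]
orientation: [0.0, 1.0, 0.0, 0.0]
wrist_force: [-0.0, -0.2, 0.2]
finger_gap: 0.0004
grasp_force: 0.0
```

>>> servo_tool:
  motion:
    - [[0,0,0.4,0,0,0,0],[0,0,0.4,0,0,0,0],[0,0,0.15,0,0,0,0],[0,0,0,0,0,0,0]]

```text
time: 9.18
position: [0.487, -0.1534, 0.0438]
orientation: [-0.0, 1.0, 0.001, -0.001]
wrist_force: [-1.2, 1.1, 2.1]
finger_gap: 0.0001
grasp_force: 0.8
```

>>> servo_tool:
  motion:
    - [[0,0,0.08,0,0,0,0],[0,0,0.08,0,0,0,0],[0,0,0.06,0,0,0,0],[0,0,0,0,0,0,0]]

```text
time: 9.68
position: [0.4877, -0.154, 0.0389]
orientation: [-0.0, 1.0, 0.0, 0.0]
wrist_force: [-1.2, 4.5, 5.0]
finger_gap: 0.0005
grasp_force: 2.5
```

>>> servo_tool:
  motion:
    - [[0,0,0.03,0,0,0,0],[0,0,0,0,0,0,0]]

```text
time: 9.93
position: [0.4877, -0.1541, 0.0382]
orientation: [-0.0, 1.0, 0.0, 0.0]
wrist_force: [-0.5, 3.9, 4.9]
finger_gap: 0.0002
grasp_force: 2.8
```

>>> servo_tool:
  motion:
    - [[0,0,-0.2,0,0,0,0],[0,0,-0.6,0,0,0,0],[0,0,-1,0,0,0,0],[-0.5,0,-1,0,0,0,0],[-1,0,-1,0,0,0,0],[-1,0,-1,0,0,0,0],[-1,0,0,0,0,0,0],[0,0,0,0,0,0,0]]

```text
time: 10.92
position: [0.3992, -0.1545, 0.159]
orientation: [0.0, 1.0, -0.0, 0.0]
wrist_force: [-0.1, -0.1, 0.2]
finger_gap: 0.0005
grasp_force: 0.0
```

Run:
```python
from h import *
save(ctrl.capture('wrist'),'wrist3.png')
```

```text
(no output)
```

View pics/wrist3.png

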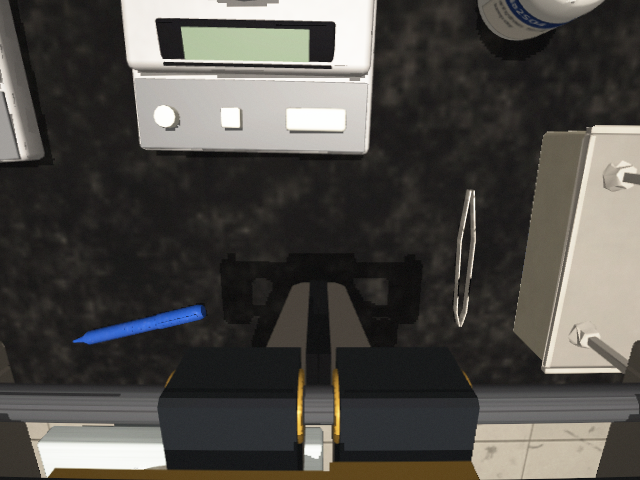

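The round (166,117), square (231,118) and bar (316,119) keys are all up, nothing nearby has moved, and the arm is clear.

```bash
python3 -c "
from cell import ctrl
print(ctrl.sign_off())"
```

```text
the job is handed in; nothing more can be done
None
```

On the balance with the beaker, I pressed the round key about 6 mm and let it up, did the same with the bar key, drew the arm back and handed the job in; the sign-off gave no verdict.

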